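Tune the coil slug of a hearing-loop transmitter

ROBOT

A 6-joint arm with a two-finger parallel gripper is mounted at the origin on the work surface. World frame = base frame: x ahead of the robot, y to its left, z up, the work surface at z = 0. Lengths are in m, angles in rad, forces in N, time in s.
With the tool pointing down it reaches from about 0.35 to 0.975 m from the base axis. Payload 4.9 kg.
Tool frame: the origin (TCP) lies midway between the tips of the shut fingers; the grasp point (between the pads) lies 19 mm behind it (manip.grip_point_offset is the distance from the TCP to the grasp point, in m); z points along the fingers, y is the direction in which the jaws open and shut (so a half turn about z gives the same grasp; the last joint's range is limited). The gripper opens to 85 mm and grips with 20 to 120 N. Pads are 22 mm wide; open, the fingers measure 114 mm over their backs; the gripper's body (76 mm by 85 mm) begins 54 mm behind the grasp point. The pads swing forward as they close: fully open they stand 13 mm farther back than shut.
Start: joints at [1.124, 0.053, 1.613, -0, 1.476, -0.119], TCP at [0.201, 0.592, 0.231] pointing down, gripper open.
Joint ranges: [-3.01, 3.01], [-1.01, 2.22], [0.06, 2.58], [-1.02, 4.17], [0.09, 2.62], [-3.14, 3.14]. Speed limits (rad/s): [2.57, 2.57, 3.14, 3.14, 3.14, 3.14].

INTERFACE

Orientations are given as a unit quaternion [w, x, y, z].
In Python, from plant import manip gives the robot as it stands. The module is installed in compiled form; this text tells all that it offers.
- The arm moves only by the tool send_rows, never from a script. Its argument "steps" is a list of rows, each a list of 6 numbers: the shift along the tool's x, y, z in m, then the turn, a rotation vector about the tool's x, y, z in degrees. In form: [[dx, dy, dz, wx, wy, wz], ...]. A call has 1 to 8 rows; each row shifts and turns the commanded pose from where the row before left it, along the tool's axes as they then stand; what a row does not reach is not made up. A row lasts 1/8 s, in which the tool goes at most 62.5 mm and 10.7 degrees, less where a joint would pass 70% of its speed; a pose out of reach is approached as far as the arm can. A call is refused whole if a number of a shift passes 0.0625 or a number of a turn 10.7, either way. A call with a gripper value outside its range is refused whole. "grip" is the opening, from 0 (shut) to 1 (fully open), set as the call begins (left out, the last holds). The fingers move at their own pace and stop on an object; the grip force is fixed at half the most. Time passes only in rows, so rows that do not move let the fingers close. It gives the time, the measured TCP pose, the force and the opening at its end, in the units of the state.
- manip.state(): the state, without advancing time (a new reading comes with each control period).
- manip.grab_frame(name): name is "scene" or "top" or "wrist"; returns the picture (480x640x3 uint8, blue, green, red); there is no depth.
- manip.get_calibration(name): a dict with "K" (3x3 intrinsics, pixels), "R" (3x3) and "t" (3): a world point X has camera coordinates R X + t. Camera axes: x right, y down, z forward; pixel columns grow to the right and rows downward; lengths in m; the calibration is good to about 2 mm. A picture is of the moment at which its call begins: read the wrist's pose just before it. get_calibration takes no time and is no camera call; for the wrist camera it gives the pose at the moment of the call.
- manip.job_done(): hands the job in, once; it reports no verdict.
The state is a dict: "time": time; "joint_pos": joint angles; "joint_vel": joint speeds; "joint_efforts": joint torques, N m; "tool_pos": TCP position; "tool_rot": TCP orientation; "contact_force": force on the tool from outside, world axes, zero at the start; "ft_torque": the same for the moment, N m; "gripper_width": opening from 0.0 (shut) to 1.0 (fully open).
Only numpy, scipy, OpenCV 4.12 (cv2) and the standard library are available. Lean on these libraries where they do the work, as an engineer would, in place of code of your own. Each camera call takes 0.05 s, during which the arm holds its last target.

TASK

Take the yellow plastic tuning tool from its stand, feel its blade into the slot of the brittle ferrite slug sunk in the white coil of the opened transmitter, and, keeping a light downward pressure (about 3 to 8 N, never above 15 N), turn the slug clockwise until its white pointer stands at the green mark and keep the tool pressed there a moment. Then put the tool back in its stand, upright and fully home, let go, and leave everything else on the desk where it is.

Things in the scene. Friction and masses are not known exactly. Their poses are not given: they have to be found in the camera images.
- transmitter: Opened grey tray 160 x 120 x 40 mm (x, y, z) fixed to the desk, circuit board inside; in its centre the white coil tube, 33 mm inside and 41 mm outside diameter, with copper turns. Origin: centre of the tray's underside, z up. The green mark lies on the tube's rim on the tray's +x side. Nothing on it is above 59 mm.
- bore (a point): Centre of the coil tube's mouth, 58 mm above the desk, on the slug's turning axis; axes as the transmitter's. The slug's top (31 mm diameter) lies 6 to 21 mm below this mouth: the depth differs each time, is not measured and must be felt.
- slug (a joint): Angle (rad) of the black ferrite slug in the tube: how far its white pointer, at one end of the slot, stands counter-clockwise (from above) of the green mark; 0 = at the mark. Starts at 0.9 to 1.6, stops at 1.8 and -0.6; turn it clockwise. Slot along the pointer, centred, closed at both ends: 17.5 long, 5 wide, 3 mm deep. Stays where left (0.03 N m friction); yields 1 mm per 10 N of pressing.
- tuner: Yellow plastic tuning tool, about 40 g, 110 mm long, upright in its stand, blade down. Origin: middle of the blade's tip; z up along the tool. Blade 14 mm wide (x), 3 mm thick (y), 8 mm long, its last 2 mm only 12 x 2 mm; round shank 11 mm diameter up to z = 52 mm; collar 30 mm diameter to 56 mm; square handle 18 x 18 mm (faces across x and y) from 56 to 110 mm.
- stand: Grey block 70 x 70 x 60 mm fixed to the desk, with an 18 mm round through hole upright in its centre. Origin: centre of its underside. The tool hangs in it with the collar on its top, its tip then 8 mm above the desk; the tool may stand at any yaw.
- mouse: Black computer mouse, bystander, 100 x 60 mm, 34 mm high. Origin under its centre.
- phone: Phone with yellow edge, bystander, 148 x 72 x 9 mm. Origin under its centre.
- cover: Grey sheet cover of the transmitter, bystander, 164 x 124 x 10 mm. Origin under its centre.
- mug: Blue mug, bystander, 76 mm diameter, 90 mm high. Origin under its centre.
- screwdish: Shallow white dish, bystander, 76 mm diameter, 20 mm high. Origin under its centre.
- screwdriver: Screwdriver lying on the desk, bystander. Origin at its underside.
- budcase: White earbud case, bystander, 55 x 45 x 22 mm. Origin under its centre.

How it is judged:
On the way, in this order (a step that is already met when the one before it is completed fails the run):
1. the tuning tool is lifted clear of its stand (z of tuner in the frame of stand above 0.064 m), for 0.1 s.
2. the slug's pointer is at the green mark (within 0.12 rad) while the tool, its tip within 4 mm of the coil's axis and inside the tube, presses on it with at least 2 N (value of joint slug between -0.12 and 0.12 rad and horizontal distance between tuner and bore below 0.004 m and z of tuner in the frame of bore below -0.006 m and contact force between tuner and transmitter above 2 N), for 0.2 s.
At the end, for the whole second after the job is handed in: The slug's pointer rests within 0.12 rad of the green mark, and the tuning tool stands released, still and upright (within 0.08 rad) in its stand's hole, its collar down on the block (within 2.5 mm) (value of joint slug between -0.12 and 0.12 rad and velocity of joint slug between -0.05 and 0.05 rad/s and horizontal distance between tuner and stand below 0.006 m and z of tuner in the frame of stand between 0.004 and 0.0105 m and angle between tuner's own z axis and vertical below 0.08 rad and linear speed of tuner below 0.02 m/s); the robot touches nothing.
It fails at once if the tool loads the transmitter with more than 15 N (contact force between tuner and transmitter above 15 N).
It fails at once if the robot itself pushes the transmitter (over 5 N) (contact force between any of the arm, the fingers and transmitter above 5 N).
It fails at once if a bystander is moved more than 20 mm (distance of any of mouse, phone, cover, mug, screwdish, screwdriver, budcase from where it was at the start of the episode above 0.02 m).
It also fails if it takes over 59 s, if anything falls off the work surface, if the arm or the gripper's body presses on something with over 40 N, if the wrist force passes 120 N, or if a joint passes its speed limit or range.

## Working session

There is one attempt and no reset: what is moved stays moved. The work goes in short steps, Python scripts to look and compute and a tool call to move; the robot and the scene stay as the last step left them, time stands still between calls to the robot, and variables do not carry over. Pictures are saved under pics/ and viewed, and the job is handed in when it is done.

Besides the shell and the picture viewer there is one more tool, called after ">>>" as name(argument=value, ...), one argument or row to a line, values as JSON. send_rows: Moves the arm, as the interface text tells. Its arguments: {"type":"object","properties":{"steps":{"type":"array"},"grip":{"type":"number"}},"required":["steps"]}

```bash
mkdir -p pics
python3 - <<'E'
from plant import manip
import cv2,numpy as np
print(manip.state())
for n in ("scene","top","wrist"):
    c=manip.get_calibration(n); print(n,np.round(c["K"],1).tolist(),np.round(c["R"],3).tolist(),np.round(c["t"],3).tolist())
    cv2.imwrite(f"pics/{n}0.png",manip.grab_frame(n))
E
```

```text
{'time': 0.0, 'joint_pos': array([ 1.12400962e+00,  5.33773045e-02,  1.61430073e+00,  4.82495866e-06,
        1.47599060e+00, -1.19017635e-01]), 'joint_vel': array([-1.55547804e-04,  7.24105224e-05,  1.74755428e-03,  5.28636833e-04,
       -2.02184961e-04, -1.12553452e-03]), 'joint_efforts': array([-1.53764693e-03, -3.93680012e+01, -3.70174456e+01, -2.48967217e-04,
        6.92815811e-03, -1.54498984e-06]), 'tool_pos': array([0.20094481, 0.59115768, 0.23004632]), 'tool_rot': array([-2.92053890e-04,  1.63152054e-01,  9.86600390e-01, -9.96057683e-04]), 'contact_force': array([0.61506674, 0.80119441, 0.66521413]), 'ft_torque': array([0.00853439, 0.00328258, 0.04069952]), 'gripper_width': 1.0033415976840256}
scene [[469.7, 0.0, 321.8], [0.0, 469.7, 238.2], [0.0, 0.0, 1.0]] [[-0.858, 0.513, -0.011], [0.347, 0.563, -0.75], [-0.378, -0.647, -0.662]] [0.506, -0.135, 1.385]
top [[604.5, 0.0, 318.1], [0.0, 604.5, 251.8], [0.0, 0.0, 1.0]] [[0.013, -1.0, 0.0], [-0.98, -0.013, -0.2], [0.2, 0.002, -0.98]] [-0.007, 0.575, 1.562]
wrist [[367.4, 0.0, 324.9], [0.0, 367.4, 243.2], [0.0, 0.0, 1.0]] [[0.323, 0.946, -0.002], [0.9, -0.307, 0.309], [0.292, -0.102, -0.951]] [-0.624, -0.04, 0.38]
```

View pics/scene0.png

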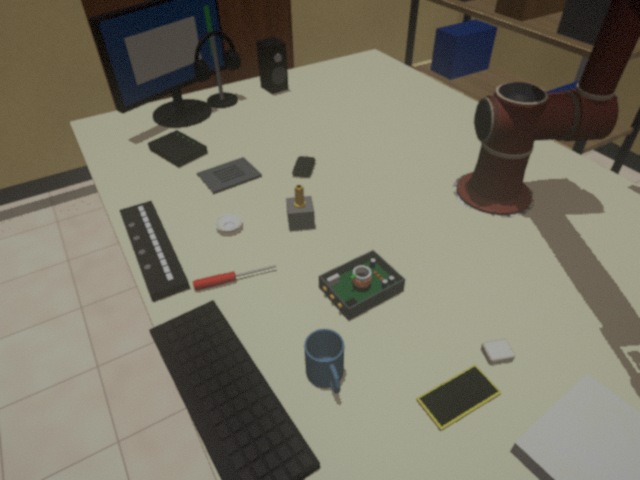

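View pics/top0.png

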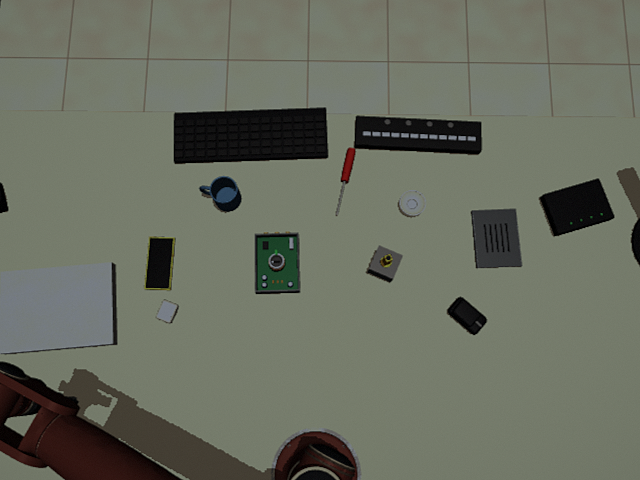

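View pics/wrist0.png

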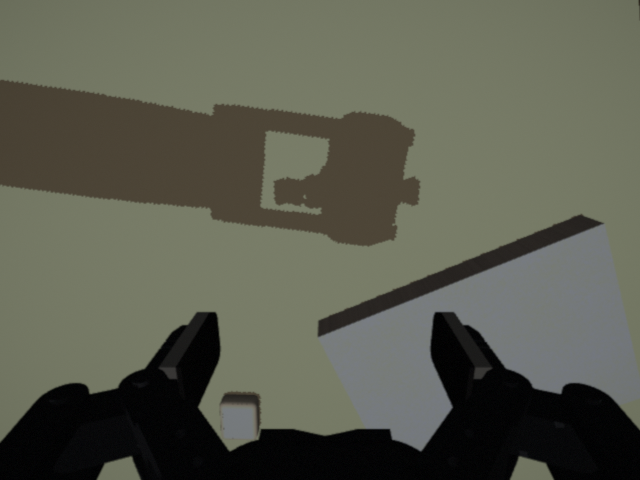

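```bash
cat > h.py <<'E'
import numpy as np,cv2
from plant import manip
from scipy.spatial.transform import Rotation as Rn
def ray(c,u,v,z):
    K,R,t=map(np.array,(c["K"],c["R"],c["t"])); d=R.T@np.linalg.solve(K,[u,v,1.]); o=-R.T@t
    return o+d*(z-o[2])/d[2]
def proj(c,X):
    K,R,t=map(np.array,(c["K"],c["R"],c["t"])); p=K@(R@np.array(X)+t); return p[:2]/p[2]
def rot(s): 
    q=s["tool_rot"]; return Rn.from_quat([q[1],q[2],q[3],q[0]])
E
python3 - <<'E'
from h import *
im=cv2.imread("pics/top0.png")
a=cv2.resize(im[220:310,230:320],None,fx=6,fy=6,interpolation=cv2.INTER_CUBIC);b=cv2.resize(im[230:290,355:415],None,fx=4,fy=4,interpolation=cv2.INTER_CUBIC)
cv2.imwrite("pics/topa.png",cv2.convertScaleAbs(a,alpha=1.8));
b=cv2.resize(im[230:300,350:420],None,fx=7,fy=7,interpolation=cv2.INTER_CUBIC);cv2.imwrite("pics/topb.png",cv2.convertScaleAbs(b,alpha=1.8))
c=manip.get_calibration("top")
print(ray(c,277,262,.058),ray(c,386,261,.06),ray(c,388,258,.118))
E
```

```text
[0.54592905 0.10972586 0.058     ] [ 0.55206441 -0.18127592  0.06      ] [ 0.54897043 -0.17999122  0.118     ]
```

View pics/topa.png

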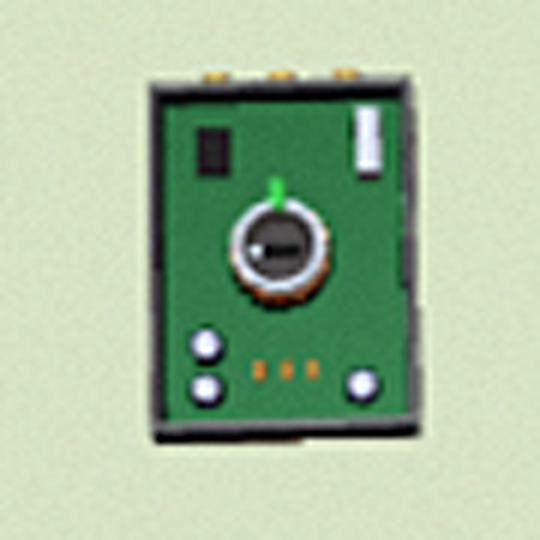

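View pics/topb.png

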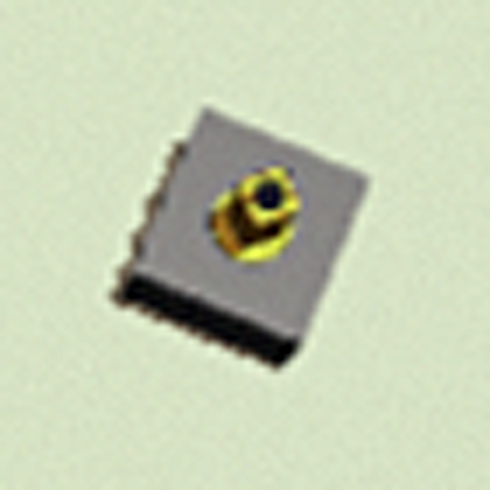

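Run:
```python
from h import *
s=manip.state();R=rot(s).as_matrix();c=manip.get_calibration("wrist")
Cc=-np.array(c["R"]).T@c["t"]
print("cam in tool",R.T@(Cc-s["tool_pos"]),"axes cols",np.round(R.T@np.array(c["R"]).T,3).tolist())
print(np.round(R,3).tolist())
print(R.T@(np.array([0.55,-0.18,0.25])-s["tool_pos"]))
# projection of points in tool frame
for X in ([0,0,0],[0,0,-.019],[0,0,.05],[0,0,.13],[0,0,.2]): print(X,proj(c,s["tool_pos"]+R@np.array(X)))
```

```text
cam in tool [ 0.07914964 -0.00022348 -0.14223005] axes cols [[-0.001, -0.951, -0.31], [1.0, -0.001, -0.0], [0.0, -0.31, 0.951]]
[[-0.947, 0.322, -0.001], [0.322, 0.947, -0.001], [0.0, -0.002, -1.0]]
[-0.5787218  -0.61786427 -0.01877551]
[0, 0, 0] [325.69029528 315.03482163]
[0, 0, -0.019] [325.78332606 339.44606898]
[0, 0, 0.05] [325.52296719 271.12798785]
[0, 0, 0.13] [325.37203673 231.52388357]
[0, 0, 0.2] [325.29380371 210.99556509]
```

>>> send_rows(
  steps=[
    [-0.0413, -0.0441, 0, 0, 0, 0],
    [-0.0413, -0.0441, 0, 0, 0, 0],
    [-0.0413, -0.0441, 0, 0, 0, 0],
    [-0.0413, -0.0441, 0, 0, 0, 0],
    [-0.0413, -0.0441, 0, 0, 0, 0],
    [-0.0413, -0.0441, 0, 0, 0, 0],
    [-0.0413, -0.0441, 0, 0, 0, 0],
    [-0.0413, -0.0441, 0, 0, 0, 0],
  ],
  grip=1,
)

```text
time: 1.15
tool_pos: [0.4007, 0.1495, 0.2312]
tool_rot: [0.0, 0.163, 0.987, 0.0]
contact_force: [0.5, -0.6, 0.1]
gripper_width: 1.003
```

>>> send_rows(
  steps=[
    [-0.0413, -0.0441, 0, 0, 0, 0],
    [-0.0413, -0.0441, 0, 0, 0, 0],
    [-0.0413, -0.0441, 0, 0, 0, 0],
    [-0.0413, -0.0441, 0, 0, 0, 0],
    [-0.0413, -0.0441, 0, 0, 0, 0],
    [-0.0413, -0.0441, 0, 0, 0, 0],
    [0, 0, 0, 0, 0, 0],
  ],
)

```text
time: 2.02
tool_pos: [0.5502, -0.1823, 0.2301]
tool_rot: [-0.001, 0.165, 0.986, -0.0]
contact_force: [-0.3, 1.4, -1.2]
gripper_width: 0.999
```

```bash
cat > look.py <<'E'
from h import *
import sys,pickle
n=sys.argv[2] if len(sys.argv)>2 else "wrist"
s=manip.state();c=manip.get_calibration(n);im=manip.grab_frame(n)
cv2.imwrite(f"pics/{sys.argv[1]}.png",im);pickle.dump((s,c),open(f"pics/{sys.argv[1]}.pkl","wb"))
print(s["time"],s["tool_pos"],s["contact_force"],s["joint_pos"],s["gripper_width"]);print(np.round(rot(s).as_matrix(),4).tolist())
E
python3 look.py w1
```

```text
2.025 [ 0.55021337 -0.18228406  0.23006567] [-0.31414086  1.36855936 -1.18613598] [-4.48027778e-01 -5.25902024e-02  1.72026539e+00 -5.28081902e-04
  1.47569460e+00 -1.68657370e+00] 0.9988076113751045
[[-0.9453, 0.3261, -0.0018], [0.3261, 0.9453, 0.0003], [0.0018, -0.0003, -1.0]]
```

View pics/w1.png

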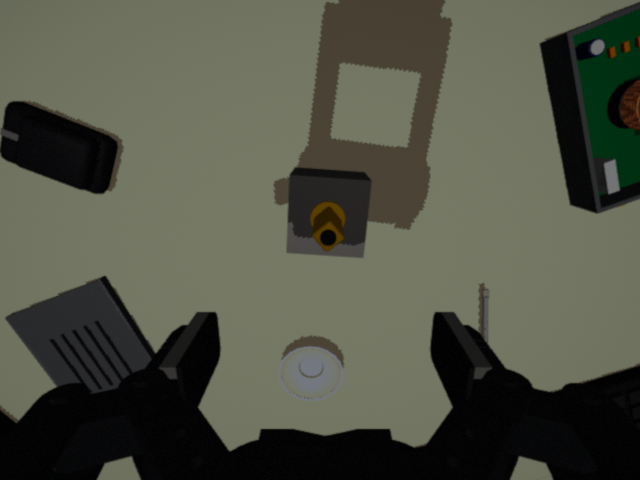

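Run:
```python
from h import *
im=cv2.imread("pics/w1.png")
a=cv2.resize(im[160:270,270:390],None,fx=6.5,fy=5.45 and 6.5,interpolation=cv2.INTER_CUBIC)[:600]
cv2.imwrite("pics/w1z.png",cv2.convertScaleAbs(a,alpha=2))
```

```text
(no output)
```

View pics/w1z.png

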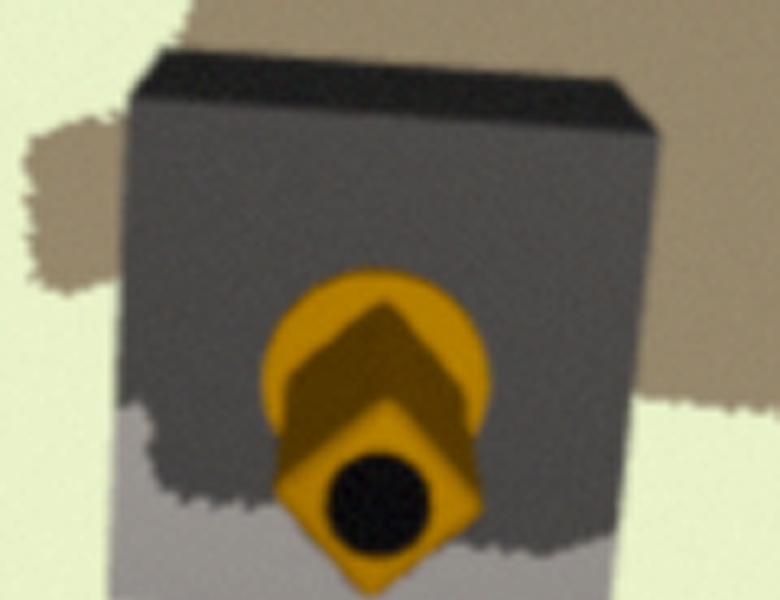

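Run:
```python
from h import *
import pickle
s,c=pickle.load(open("pics/w1.pkl","rb"))
P=[ray(c,270+(u+.5)/6.5-.5,160+(v+.5)/6.5-.5,.118)[:2] for u,v in [(388,400),(482,508),(372,597),(275,488),(378,505)]]
print(P,np.mean(P[:4],0))
for i in range(4): d=P[(i+1)%4]-P[i]; print(np.linalg.norm(d),np.degrees(np.arctan2(d[1],d[0])))
for u,v in [(376,268),(261,383),(491,383)]: print(ray(c,270+u/6.5,160+v/6.5,.064))
im=cv2.imread("pics/w1.png")[160:270,270:390]
m=((im[...,2]>120)&(im[...,0]<40)).astype(np.uint8)
a=manip.state();R=rot(a).as_matrix();print(R.T@(np.r_[P[4],.2]-a["tool_pos"]), np.degrees(np.arctan2(R[1,1],R[0,1])))
```

```text
[array([ 0.53870369, -0.17542087]), array([ 0.55387244, -0.16954044]), array([ 0.55978973, -0.18454662]), array([ 0.54413496, -0.1905558 ]), array([ 0.5497494, -0.1803795])] [ 0.54912521 -0.18001593]
0.016268696400168786 21.189705846960525
0.016130712217897695 -68.47952592760598
0.01676847924629455 -159.00038691588946
0.01607995069191183 109.7408739602306
[ 0.53519711 -0.17488014  0.064     ]
[ 0.54484719 -0.19435901  0.064     ]
[ 0.55485021 -0.16547184  0.064     ]
[-9.05424608e-05 -8.76300047e-06  3.02069171e-02] 71.06876164794758
```

>>> send_rows(
  steps=[
    [0, 0, 0, 0, 0, 10.05],
    [0, 0, 0, 0, 0, 10.05],
    [0, 0, 0, 0, 0, 10.05],
    [0, 0, 0, 0, 0, 10.05],
    [0, 0, 0.02, 0, 0, 10.05],
    [0, 0, 0.04, 0, 0, 0],
    [0, 0, 0.03, 0, 0, 0],
    [0, 0, 0, 0, 0, 0],
  ],
)

```text
time: 3.08
tool_pos: [0.5475, -0.1767, 0.1382]
tool_rot: [-0.003, 0.566, 0.824, -0.0]
contact_force: [-0.0, -0.2, 0.5]
gripper_width: 1.001
```

```bash
python3 look.py w2
```

```text
3.075 [ 0.54750489 -0.17667983  0.13822757] [-0.02451224 -0.21290146  0.49104492] [-4.41590756e-01  1.48783965e-02  1.81123816e+00  2.22168238e-04
  1.32195007e+00 -8.09130709e-01] 1.0013081270368103
[[-0.3593, 0.9332, -0.0058], [0.9332, 0.3593, 0.003], [0.0048, -0.0043, -1.0]]
```

View pics/w2.png

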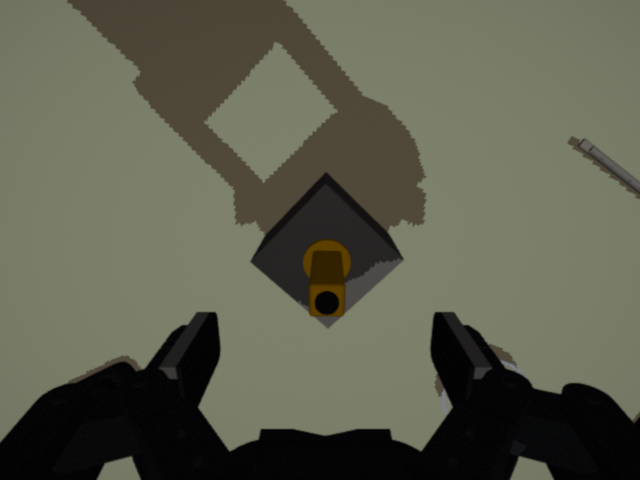

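Run:
```python
from h import *
import pickle
s,c=pickle.load(open("pics/w2.pkl","rb"))
a=manip.state();print(a["tool_pos"],np.degrees(np.arctan2(rot(a).as_matrix()[1,1],rot(a).as_matrix()[0,1])), np.round(rot(a).as_matrix()[:,2],4))
X=ray(c,326.5,302,.118);print(X,rot(a).as_matrix().T@(X-a["tool_pos"]), proj(c,a["tool_pos"]+[0,0,-.02]))
im=cv2.imread("pics/w2.png")[230:330,295:360];cv2.imwrite("pics/w2z.png",cv2.convertScaleAbs(cv2.resize(im,None,fx=6,fy=6,interpolation=cv2.INTER_CUBIC),alpha=2))
```

```text
[ 0.54898385 -0.17754454  0.14059803] 21.042701172188078 [-0.002   0.0011 -1.    ]
[ 0.54954858 -0.18025218  0.118     ] [-0.00277009 -0.00041189  0.02259376] [327.42421142 299.34661755]
```

View pics/w2z.png

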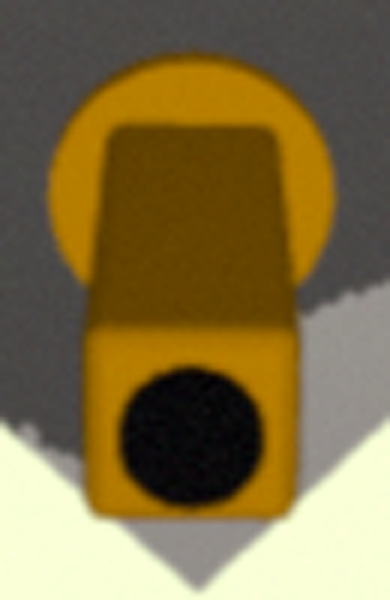

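>>> send_rows(
  steps=[
    [-0.0027, -0.0004, 0.02, 0, 0, 0],
    [0, 0, 0.02, 0, 0, 0],
    [0, 0, 0.02, 0, 0, 0],
    [0, 0, 0.003, 0, 0, 0],
    [0, 0, 0, 0, 0, 0],
    [0, 0, 0, 0, 0, 0],
  ],
)

```text
time: 3.88
tool_pos: [0.5511, -0.182, 0.0792]
tool_rot: [0.001, 0.567, 0.824, 0.0]
contact_force: [-0.3, 0.4, 0.1]
gripper_width: 0.999
```

>>> send_rows(
  steps=[
    [0, 0, 0, 0, 0, 0],
    [0, 0, 0, 0, 0, 0],
    [0, 0, 0, 0, 0, 0],
    [0, 0, 0, 0, 0, 0],
  ],
  grip=0,
)

```text
time: 4.38
tool_pos: [0.5506, -0.1817, 0.0786]
tool_rot: [0.0, 0.567, 0.824, 0.0]
contact_force: [-1.1, -1.1, 0.2]
gripper_width: 0.202
```

```bash
python3 look.py w3
```

```text
4.375 [ 0.55060544 -0.18172763  0.07858972] [-1.09929829 -1.14272527  0.16470079] [-4.47116057e-01  8.91312550e-02  1.84203805e+00  6.38821309e-07
  1.20999333e+00 -8.13072064e-01] 0.20230390123045613
[[-0.3578, 0.9338, 0.0004], [0.9338, 0.3578, -0.0002], [-0.0003, 0.0003, -1.0]]
```

View pics/w3.png

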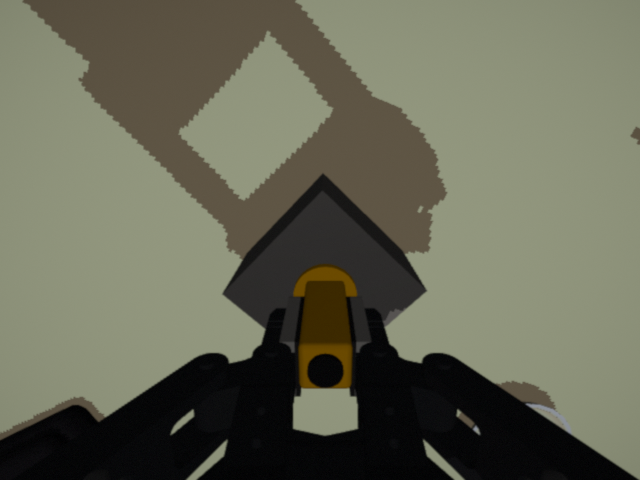

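>>> send_rows(
  steps=[
    [0, 0, -0.03, 0, 0, 0],
    [0, 0, -0.04, 0, 0, 0],
    [0, 0, -0.04, 0, 0, 0],
    [0, 0, -0.03, 0, 0, 0],
    [0, 0, 0, 0, 0, -9.75],
    [0, 0, 0, 0, 0, -9.75],
    [0, 0, 0, 0, 0, -9.75],
    [0, 0, 0, 0, 0, -9.75],
  ],
)

```text
time: 5.42
tool_pos: [0.5503, -0.1815, 0.218]
tool_rot: [-0.0, 0.256, 0.967, 0.0]
contact_force: [-0.5, 0.3, -0.2]
gripper_width: 0.203
```

```bash
python3 look.py s4 scene
python3 - <<'E'
from h import *
import pickle
s,c=pickle.load(open("pics/w3.pkl","rb"))
X=ray(c,325,371,.118);print("toolcentre in tool",rot(s).as_matrix().T@(X-s["tool_pos"]))
a=manip.state();R=rot(a).as_matrix();print(R.T@(np.array([.546,.1097,.215])-a["tool_pos"]))
c=manip.get_calibration("scene");print(-np.array(c["R"]).T@c["t"], proj(c,a["tool_pos"]-[0,0,.0706]))
p=proj(c,a["tool_pos"]-[0,0,.0506]).astype(int)
im=cv2.imread("pics/s4.png")[p[1]-40:p[1]+35,p[0]-40:p[0]+40];cv2.imwrite("pics/s4z.png",cv2.convertScaleAbs(cv2.resize(im,None,fx=7.5,fy=7.5,interpolation=cv2.INTER_CUBIC),alpha=1.5))
E
```

```text
5.425 [ 0.55025804 -0.1815399   0.21798898] [-0.50986505  0.27259884 -0.16752996] [-4.47098928e-01 -4.61798784e-02  1.73433808e+00  3.38198730e-05
  1.45398925e+00 -1.49936911e+00] 0.20309248710059877
[[-0.8685, 0.4956, -0.0005], [0.4956, 0.8685, 0.0003], [0.0006, -0.0, -1.0]]
toolcentre in tool [ 9.19247348e-04  8.50844851e-07 -3.94105670e-02]
[0.14721078 0.25135821 0.00304943]
[1.00501101 0.71266237 0.82091892] [297.84012044 176.71399375]
```

View pics/s4z.png

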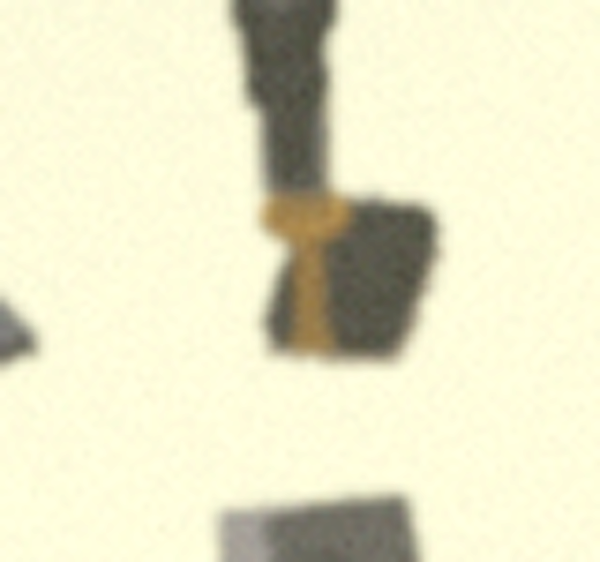

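>>> send_rows(
  steps=[
    [0, 0, 0, 0, 0, 10],
    [0, 0, 0, 0, 0, 10],
    [0, 0, 0, 0, 0, 10],
    [0, 0, 0, 0, 0, 10],
    [0, 0, 0, 0, 0, 10],
    [0, 0, 0, 0, 0, 10],
  ],
)

```text
time: 6.22
tool_pos: [0.5503, -0.1816, 0.2181]
tool_rot: [-0.0, 0.71, 0.704, -0.0]
contact_force: [-0.4, 0.2, -1.0]
gripper_width: 0.206
```

>>> send_rows(
  steps=[
    [0.03, 0, 0, 0, 0, 0],
    [0.06, 0, 0, 0, 0, 0],
    [0.06, 0, 0, 0, 0, 0],
    [0.06, 0, 0, 0, 0, 0],
    [0.06, 0, 0, 0, 0, 0],
    [0.06, 0, 0, 0, 0, 0],
    [0.05, -0.003, 0, 0, 0, 0],
    [0, 0, 0, 0, 0, 0],
  ],
)

```text
time: 7.22
tool_pos: [0.5469, 0.2013, 0.218]
tool_rot: [-0.0, 0.706, 0.708, -0.0]
contact_force: [0.2, -1.2, -0.6]
gripper_width: 0.203
```

```bash
python3 look.py s5 scene; python3 look.py w5;  python3 - <<'E'
from h import *
a=manip.state();c=manip.get_calibration("scene")
p=proj(c,a["tool_pos"]-[0,0,.0506]).astype(int)
im=cv2.imread("pics/s5.png")[p[1]-40:p[1]+35,p[0]-40:p[0]+40];cv2.imwrite("pics/s5z.png",cv2.convertScaleAbs(cv2.resize(im,None,fx=7.5,fy=7.5,interpolation=cv2.INTER_CUBIC),alpha=1.5))
E
```

```text
7.225 [0.54688814 0.20126291 0.21799211] [ 0.16533301 -1.21760455 -0.63835763] [ 2.24734988e-01 -3.82921996e-02  1.72668406e+00  4.64176432e-04
  1.45373504e+00  2.22402913e-01] 0.20282563708145088
[[-0.0023, 1.0, -0.0006], [1.0, 0.0023, 0.0003], [0.0003, -0.0006, -1.0]]
7.275 [0.54718665 0.19954776 0.2179817 ] [ 0.08329757 -0.03179034 -0.47984231] [ 2.22147761e-01 -3.88652839e-02  1.72725883e+00 -4.13527190e-04
  1.45386394e+00  2.21503144e-01] 0.20146614155774642
[[-0.0007, 1.0, -0.0006], [1.0, 0.0007, -0.0005], [-0.0005, -0.0006, -1.0]]
```

View pics/s5z.png

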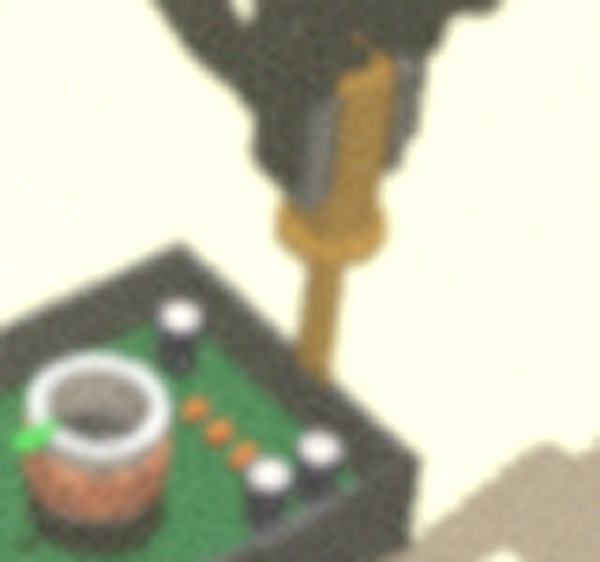

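View pics/w5.png

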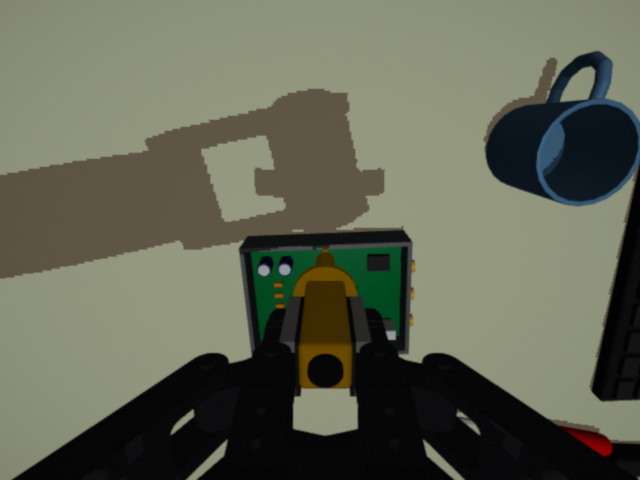

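>>> send_rows(
  steps=[
    [-0.05, 0, 0, 0, 0, 0],
    [-0.06, 0, 0, 0, 0, 0],
    [-0.05, 0, 0, 0, 0, 0],
    [-0.01, 0, 0, 0, 0, 0],
    [0, 0, 0, 0, 0, 0],
  ],
)

```text
time: 7.95
tool_pos: [0.5475, 0.0271, 0.2183]
tool_rot: [-0.0, 0.708, 0.706, 0.0]
contact_force: [0.9, -0.0, -0.5]
gripper_width: 0.206
```

```bash
python3 look.py w6
python3 - <<'E'
from h import *
import pickle
s,c=pickle.load(open("pics/w6.pkl","rb"))
p=proj(c,[.546,.11,.058]).astype(int);print(p)
im=cv2.imread("pics/w6.png")[p[1]-50:p[1]+50,p[0]-65:p[0]+65];cv2.imwrite("pics/w6z.png",cv2.convertScaleAbs(cv2.resize(im,None,fx=6,fy=6,interpolation=cv2.INTER_CUBIC),alpha=2))
E
```

```text
7.95 [0.547473   0.02709689 0.21830585] [ 0.93902244 -0.0189126  -0.47951575] [-8.65043339e-02 -1.22880395e-01  1.80586570e+00  3.43169354e-04
  1.45861654e+00 -8.26263198e-02] 0.20632751530676563
[[0.0039, 1.0, 0.0], [1.0, -0.0039, 0.0003], [0.0003, 0.0, -1.0]]
[322 118]
```

View pics/w6.png

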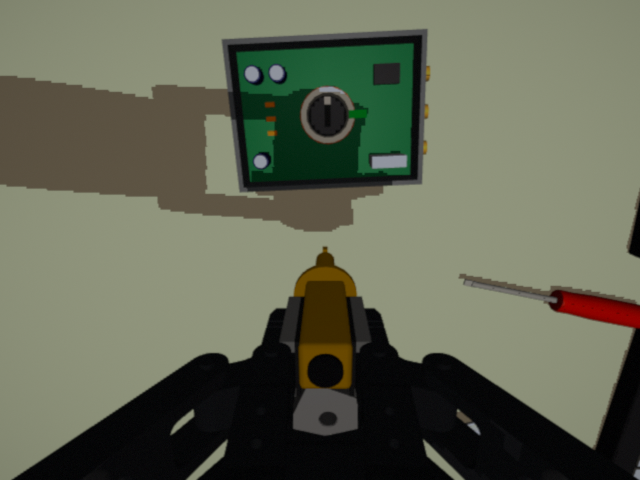

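View pics/w6z.png

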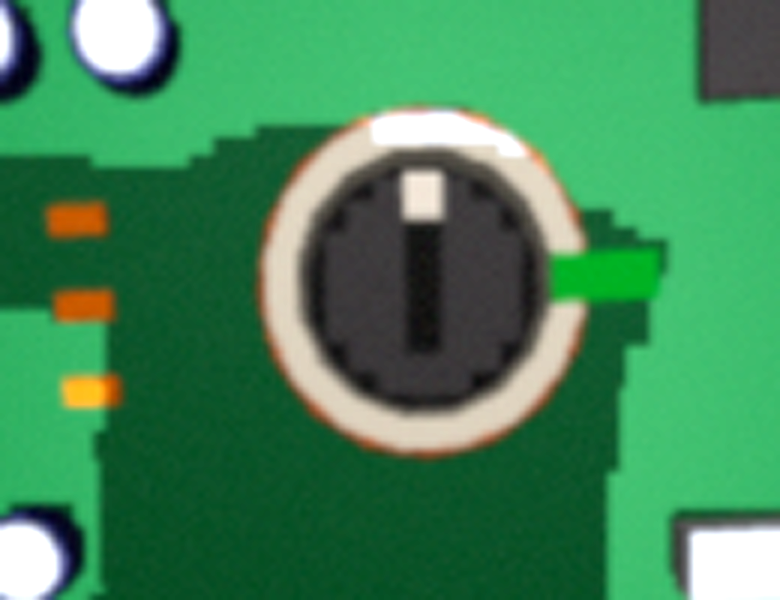

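Run:
```python
from h import *
import pickle
s,c=pickle.load(open("pics/w6.pkl","rb"))
p=proj(c,[.546,.11,.058]).astype(int);R=rot(s).as_matrix()
def W(u,v,z): return ray(c,p[0]-65+(u+.5)/6-.5,p[1]-50+(v+.5)/6-.5,z)
E=[W(u,v,.058)[:2] for u,v in [(261,281),(587,281),(424,107),(423,455)]]
ctr=np.array([(E[0][0]+E[1][0])/2,(E[2][1]+E[3][1])/2]);print("rim",ctr,np.linalg.norm(E[0]-E[1]),np.linalg.norm(E[2]-E[3]))
for z in (.052,.045,.038):
    a=W(423,172,z)[:2];b=W(424,353,z)[:2];d=a-b;print(z,"slot",np.linalg.norm(d),np.degrees(np.arctan2(d[1],d[0])),(a+b)/2)
    A=W(303,281,z)[:2];B=W(547,281,z)[:2];print("  slug disc x",A,B,W(424,150,z)[1],W(424,412,z)[1])
g=W(555,278,.0585)[:2];g2=W(660,273,.0585)[:2];print("mark from ctr",g-ctr,np.degrees(np.arctan2(*(g2-ctr)[::-1])),np.degrees(np.arctan2(*(g2-g)[::-1])))
print("tip proj", [proj(c,s["tool_pos"]+R@np.array([x,0,.0706])) for x in (0,.0009,.007)])
t=manip.grab_frame("top");cv2.imwrite("pics/t6.png",t)
```

```text
rim [0.549779   0.11252098] 0.04223537577252894 0.04258085173240056
0.052 slot 0.02246779938056476 90.14755162626518 [0.54975701 0.11531488]
  slug disc x [0.53382809 0.11323004] [0.56606633 0.11306304] 0.12920668746131003 0.09652056753018948
0.045 slot 0.022977537888277548 90.1475516262654 [0.54979774 0.11552257]
  slug disc x [0.53350742 0.11339043] [0.56647707 0.11321965] 0.12972955560156074 0.09630186887458286
0.038 slot 0.023487276395990332 90.14755162626533 [0.54983846 0.11573027]
  slug disc x [0.53318676 0.11355083] [0.56688781 0.11337626] 0.13025242374181145 0.09608317021897625
mark from ctr [0.0169351  0.00075744] 2.435237032469131 2.2782313063572963
tip proj [array([324.82760908, 258.30773727]), array([324.82564621, 256.93868391]), array([324.81221401, 247.57002499])]
```

```bash
cat > d.py <<'E'
from h import *
import sys
a=manip.state();R=rot(a).as_matrix()
X=np.array(eval(sys.argv[1]))
print(a["time"],a["tool_pos"],"delta",np.round(R.T@(X-a["tool_pos"]),4),"xyaw",np.degrees(np.arctan2(R[1,0],R[0,0])),np.round(R[:,2],4), a["contact_force"],a["ft_torque"],a["joint_pos"][5])
E
python3 d.py "[.5498,.1118,.1326]"
```

```text
8.05 [0.54750598 0.02871904 0.21831061] delta [0.083  0.0022 0.0858] xyaw 89.95130571150648 [-0.e+00  5.e-04 -1.e+00] [ 0.50980296  0.11784648 -1.08430849] [ 0.02333051 -0.01660634  0.03595293] -0.0827938890899461
```

>>> send_rows(
  steps=[
    [0.04, 0.0022, 0, 0, 0, 0],
    [0.043, 0, 0, 0, 0, 0],
    [0, 0, 0.03, 0, 0, 0],
    [0, 0, 0.03, 0, 0, 0],
    [0, 0, 0.018, 0, 0, 0],
    [0, 0, 0, 0, 0, 0],
    [0, 0, 0, 0, 0, 0],
  ],
)

```text
time: 8.93
tool_pos: [0.5506, 0.1116, 0.1416]
tool_rot: [0.001, 0.707, 0.707, 0.001]
contact_force: [-0.1, 0.1, -1.0]
gripper_width: 0.204
```

```bash
python3 d.py "[.5498,.1118,.1286]"; python3 look.py w7
python3 - <<'E'
from h import *
im=cv2.imread("pics/w7.png")[150:350,200:450];cv2.imwrite("pics/w7z.png",cv2.convertScaleAbs(cv2.resize(im,None,fx=3,fy=3,interpolation=cv2.INTER_CUBIC),alpha=2))
E
```

```text
8.925 [0.55062466 0.11161671 0.14161502] delta [ 0.0002 -0.0009  0.013 ] xyaw 89.98117763632254 [ 2.e-03  2.e-04 -1.e+00] [-0.07365102  0.07374379 -0.98457651] [-0.06419156  0.01622151 -0.01345337] 0.0678191906310358
8.925 [0.55062466 0.11161671 0.14161502] [-0.07365102  0.07374379 -0.98457651] [ 6.75079780e-02 -2.60953892e-02  1.84605235e+00  7.06984349e-05
  1.31963874e+00  6.78191906e-02] 0.20374392246885384
[[0.0003, 1.0, 0.002], [1.0, -0.0003, 0.0002], [0.0002, 0.002, -1.0]]
```

View pics/w7z.png

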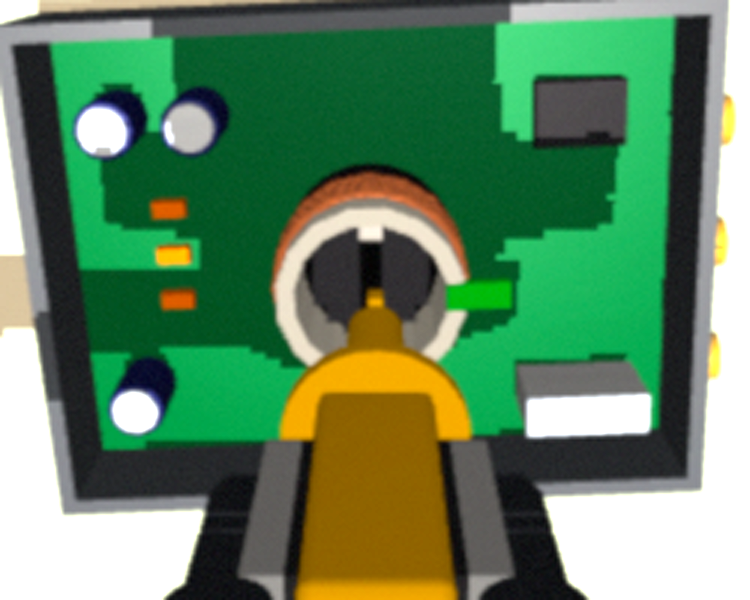

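>>> send_rows(
  steps=[
    [0, 0, 0.007, 0, 0, 0],
    [0, 0, 0.006, 0, 0, 0],
    [0, 0, 0, 0, 0, 0],
    [0, 0, 0, 0, 0, 0],
  ],
)

```text
time: 9.48
tool_pos: [0.5498, 0.1113, 0.1272]
tool_rot: [-0.0, 0.707, 0.707, -0.0]
contact_force: [0.1, -0.1, 0.2]
gripper_width: 0.202
```

```bash
python3 d.py "[.5498,.1118,.1286]"; python3 look.py w8
python3 - <<'E'
from h import *
im=cv2.imread("pics/w8.png")[150:350,200:450];cv2.imwrite("pics/w8z.png",cv2.convertScaleAbs(cv2.resize(im,None,fx=3,fy=3,interpolation=cv2.INTER_CUBIC),alpha=2))
E
```

```text
9.475 [0.54975943 0.11130464 0.12720795] delta [ 0.0005  0.     -0.0014] xyaw 89.96103259004028 [-2.e-04 -0.e+00 -1.e+00] [ 0.1090252  -0.09031871  0.15840359] [ 0.06583456 -0.01402779 -0.0257425 ] 0.06775969985961307
9.475 [0.54975943 0.11130464 0.12720795] [ 0.1090252  -0.09031871  0.15840359] [ 6.70823872e-02 -1.16925638e-02  1.85738611e+00  1.03084411e-05
  1.29608898e+00  6.77596999e-02] 0.2021995052956605
[[0.0007, 1.0, -0.0002], [1.0, -0.0007, -0.0], [-0.0, -0.0002, -1.0]]
```

View pics/w8z.png

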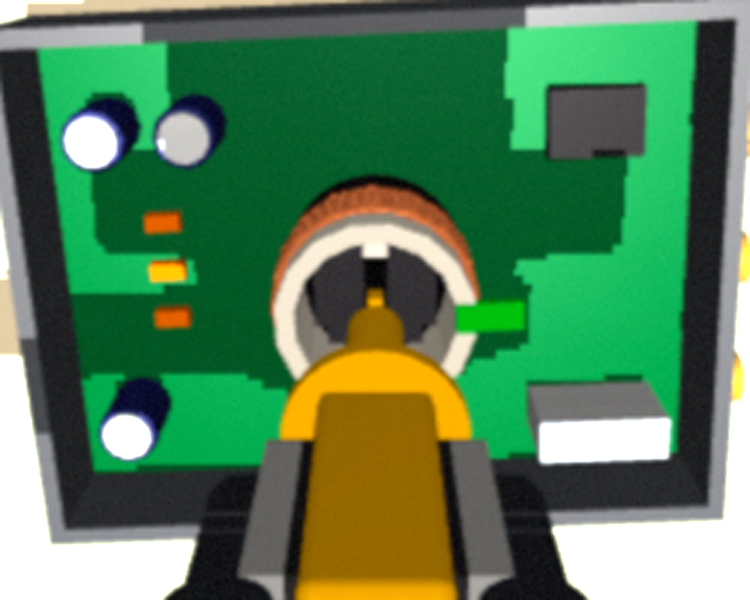

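>>> send_rows(
  steps=[
    [0.0004, 0, 0.002, 0, 0, 0],
    [0, 0, 0.002, 0, 0, 0],
    [0, 0, 0, 0, 0, 0],
  ],
)

```text
time: 9.9
tool_pos: [0.5496, 0.1118, 0.123]
tool_rot: [-0.0, 0.707, 0.707, -0.0]
contact_force: [-0.1, -0.2, 0.6]
gripper_width: 0.206
```

>>> send_rows(
  steps=[
    [0, 0, 0.0007, 0, 0, 0],
    [0, 0, 0, 0, 0, 0],
  ],
)

```text
time: 10.15
tool_pos: [0.5498, 0.1118, 0.1226]
tool_rot: [-0.0, 0.707, 0.707, -0.0]
contact_force: [-0.2, 0.3, -0.7]
gripper_width: 0.202
```

>>> send_rows(
  steps=[
    [0, 0, 0.0007, 0, 0, 0],
    [0, 0, 0, 0, 0, 0],
  ],
)

```text
time: 10.4
tool_pos: [0.5498, 0.1118, 0.1219]
tool_rot: [-0.0, 0.707, 0.707, -0.0]
contact_force: [0.3, -0.7, 0.2]
gripper_width: 0.206
```

>>> send_rows(
  steps=[
    [0, 0, 0.0005, 0, 0, 0],
    [0, 0, 0.0005, 0, 0, 0],
  ],
)

```text
time: 10.65
tool_pos: [0.5498, 0.1118, 0.1209]
tool_rot: [0.0, 0.707, 0.707, 0.0]
contact_force: [-0.7, 0.7, -0.2]
gripper_width: 0.201
```

>>> send_rows(
  steps=[
    [0, 0, 0.0005, 0, 0, 0],
    [0, 0, 0.0005, 0, 0, 0],
  ],
)

```text
time: 10.9
tool_pos: [0.5498, 0.1118, 0.1198]
tool_rot: [-0.0, 0.707, 0.707, -0.0]
contact_force: [-0.0, 0.4, -0.8]
gripper_width: 0.202
```

>>> send_rows(
  steps=[
    [0, 0, 0.0005, 0, 0, 0],
    [0, 0, 0.0005, 0, 0, 0],
  ],
)

```text
time: 11.15
tool_pos: [0.5498, 0.1118, 0.1189]
tool_rot: [0.0, 0.707, 0.707, 0.0]
contact_force: [-0.1, -0.2, -0.6]
gripper_width: 0.203
```

>>> send_rows(
  steps=[
    [0, 0, 0.0005, 0, 0, 0],
    [0, 0, 0.0005, 0, 0, 0],
  ],
)

```text
time: 11.4
tool_pos: [0.5498, 0.1118, 0.1179]
tool_rot: [0.0, 0.707, 0.707, -0.0]
contact_force: [-0.4, 0.3, -1.0]
gripper_width: 0.203
```

>>> send_rows(
  steps=[
    [0, 0, 0.0005, 0, 0, 0],
    [0, 0, 0.0005, 0, 0, 0],
  ],
)

```text
time: 11.65
tool_pos: [0.5498, 0.1117, 0.1169]
tool_rot: [0.0, 0.707, 0.707, 0.0]
contact_force: [0.2, -0.5, -0.3]
gripper_width: 0.202
```

>>> send_rows(
  steps=[
    [0, 0, 0.0005, 0, 0, 0],
    [0, 0, 0.0005, 0, 0, 0],
  ],
)

```text
time: 11.9
tool_pos: [0.5498, 0.1118, 0.1158]
tool_rot: [-0.0, 0.707, 0.707, -0.0]
contact_force: [0.4, 0.5, -1.1]
gripper_width: 0.2
```

>>> send_rows(
  steps=[
    [0, 0, 0.0005, 0, 0, 0],
    [0, 0, 0.0005, 0, 0, 0],
  ],
)

```text
time: 12.15
tool_pos: [0.5498, 0.1118, 0.1149]
tool_rot: [0.0, 0.707, 0.707, 0.0]
contact_force: [-0.3, 0.4, 0.4]
gripper_width: 0.202
```

>>> send_rows(
  steps=[
    [0, 0, 0.0005, 0, 0, 0],
    [0, 0, 0.0005, 0, 0, 0],
  ],
)

```text
time: 12.4
tool_pos: [0.5498, 0.1118, 0.1139]
tool_rot: [0.0, 0.707, 0.707, -0.0]
contact_force: [0.6, -0.9, 0.3]
gripper_width: 0.205
```

>>> send_rows(
  steps=[
    [0, 0, 0.0005, 0, 0, 0],
    [0, 0, 0.0005, 0, 0, 0],
  ],
)

```text
time: 12.65
tool_pos: [0.5498, 0.1118, 0.1129]
tool_rot: [0.0, 0.707, 0.707, -0.0]
contact_force: [-0.4, -0.5, -0.2]
gripper_width: 0.202
```

>>> send_rows(
  steps=[
    [0, 0, 0.0005, 0, 0, 0],
    [0, 0, 0.0005, 0, 0, 0],
  ],
)

```text
time: 12.9
tool_pos: [0.5498, 0.1118, 0.1119]
tool_rot: [-0.0, 0.707, 0.707, 0.0]
contact_force: [0.4, -0.2, -0.7]
gripper_width: 0.202
```

>>> send_rows(
  steps=[
    [0, 0, 0.0005, 0, 0, 0],
    [0, 0, 0.0005, 0, 0, 0],
  ],
)

```text
time: 13.15
tool_pos: [0.5498, 0.1118, 0.1109]
tool_rot: [-0.0, 0.707, 0.707, 0.0]
contact_force: [-0.3, 0.8, -1.3]
gripper_width: 0.203
```

>>> send_rows(
  steps=[
    [0, 0, 0.0005, 0, 0, 0],
    [0, 0, 0.0005, 0, 0, 0],
  ],
)

```text
time: 13.4
tool_pos: [0.5498, 0.1118, 0.1099]
tool_rot: [0.0, 0.707, 0.707, -0.0]
contact_force: [0.4, -0.4, -0.4]
gripper_width: 0.207
```

```bash
python3 look.py w9
python3 - <<'E'
from h import *
im=cv2.imread("pics/w9.png")[170:370,200:450];cv2.imwrite("pics/w9z.png",cv2.convertScaleAbs(cv2.resize(im,None,fx=3,fy=3,interpolation=cv2.INTER_CUBIC),alpha=2))
E
```

```text
13.4 [0.54981907 0.11175342 0.10986676] [ 0.44059088 -0.43427791 -0.40648111] [ 6.79161980e-02  7.98517665e-03  1.86887412e+00 -6.43239550e-05
  1.26469926e+00  6.84618898e-02] 0.20660370931729696
[[0.0005, 1.0, 0.0], [1.0, -0.0005, -0.0001], [-0.0001, 0.0, -1.0]]
```

View pics/w9z.png

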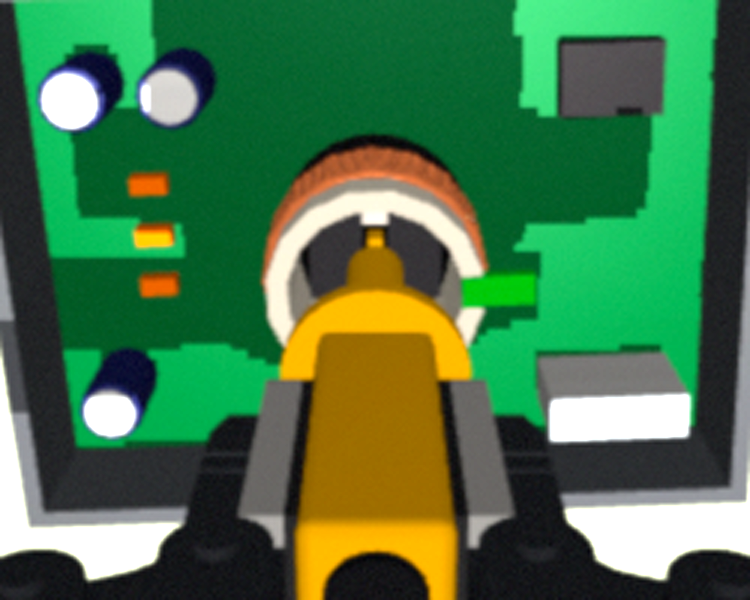

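>>> send_rows(
  steps=[
    [0, 0, 0.0005, 0, 0, 0],
    [0, 0, 0.0005, 0, 0, 0],
  ],
)

```text
time: 13.7
tool_pos: [0.5498, 0.1118, 0.1089]
tool_rot: [0.0, 0.707, 0.707, 0.0]
contact_force: [0.5, -1.1, -0.4]
gripper_width: 0.205
```

>>> send_rows(
  steps=[
    [0, 0, 0.0005, 0, 0, 0],
    [0, 0, 0.0005, 0, 0, 0],
  ],
)

```text
time: 13.95
tool_pos: [0.5498, 0.1117, 0.1079]
tool_rot: [0.0, 0.707, 0.707, -0.0]
contact_force: [1.0, -0.6, -0.8]
gripper_width: 0.203
```

>>> send_rows(
  steps=[
    [0, 0, 0.0005, 0, 0, 0],
    [0, 0, 0.0005, 0, 0, 0],
  ],
)

```text
time: 14.2
tool_pos: [0.5498, 0.1118, 0.1069]
tool_rot: [-0.0, 0.707, 0.707, -0.0]
contact_force: [0.1, -0.4, -1.1]
gripper_width: 0.204
```

>>> send_rows(
  steps=[
    [0, 0, 0.0005, 0, 0, 0],
    [0, 0, 0.0005, 0, 0, 0],
  ],
)

```text
time: 14.45
tool_pos: [0.5499, 0.1118, 0.1062]
tool_rot: [0.0, 0.707, 0.707, 0.0]
contact_force: [0.4, -0.5, 1.7]
gripper_width: 0.203
```

>>> send_rows(
  steps=[
    [0, 0, 0.0003, 0, 0, 0],
    [0, 0, 0, 0, 0, 0],
  ],
)

```text
time: 14.7
tool_pos: [0.5499, 0.1118, 0.106]
tool_rot: [0.0, 0.707, 0.707, 0.0]
contact_force: [-1.5, -0.7, 3.3]
gripper_width: 0.206
```

>>> send_rows(
  steps=[
    [0, 0, 0.0002, 0, 0, 0],
    [0, -0.0001, 0, 0, 0, 6],
    [0, -0.0001, 0, 0, 0, 6],
    [0, -0.0001, 0, 0, 0, 6],
    [0, -0.0001, 0, 0, 0, 6],
  ],
)

```text
time: 15.32
tool_pos: [0.5495, 0.112, 0.1059]
tool_rot: [-0.0, 0.84, 0.543, 0.0]
contact_force: [-1.6, 0.5, 4.4]
gripper_width: 0.203
```

```bash
python3 d.py "[.5498,.1118,.106]";python3 look.py w10
python3 - <<'E'
from h import *
im=cv2.imread("pics/w10.png")[170:370,200:450];cv2.imwrite("pics/w10z.png",cv2.convertScaleAbs(cv2.resize(im,None,fx=3,fy=3,interpolation=cv2.INTER_CUBIC),alpha=2))
E
```

```text
15.325 [0.54945485 0.11204748 0.10586424] delta [-0.0001  0.0004 -0.0001] xyaw 65.7754852181829 [-0.e+00  5.e-04 -1.e+00] [-1.55677789  0.4963244   4.39942969] [0.12066885 0.55677044 0.03466096] 0.4908667864493241
15.325 [0.54945485 0.11204748 0.10586424] [-1.55677789  0.4963244   4.39942969] [6.82214632e-02 1.19559997e-02 1.87212735e+00 4.93773422e-04
 1.25752043e+00 4.90866786e-01] 0.20341153639746082
[[0.4103, 0.9119, -0.0], [0.9119, -0.4103, 0.0005], [0.0004, -0.0002, -1.0]]
```

View pics/w10z.png

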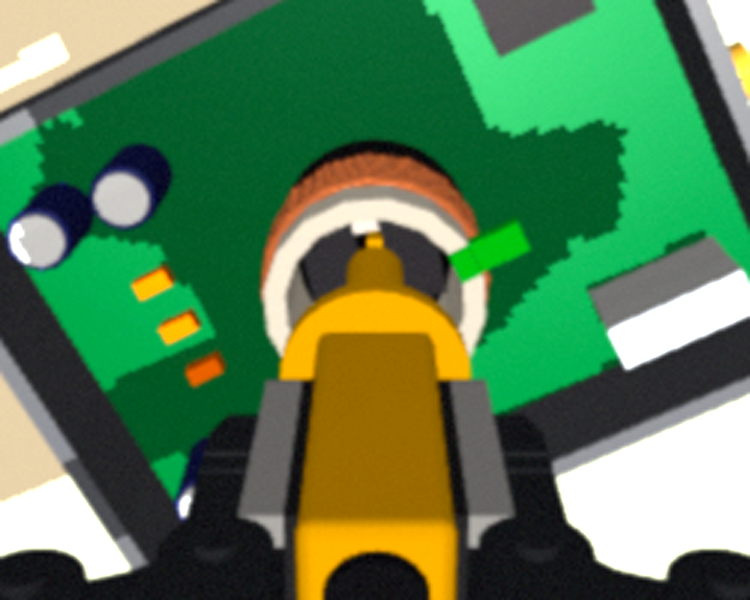

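>>> send_rows(
  steps=[
    [0, -0.0001, 0, 0, 0, 6],
    [0, -0.0001, 0, 0, 0, 6],
    [0, -0.0001, 0, 0, 0, 6],
    [0, -0.0001, 0, 0, 0, 6],
    [0, -0.0001, 0, 0, 0, 6],
  ],
)

```text
time: 16.0
tool_pos: [0.5491, 0.1123, 0.1058]
tool_rot: [-0.0, 0.951, 0.308, 0.0]
contact_force: [-2.2, 0.4, 4.9]
gripper_width: 0.202
```

>>> send_rows(
  steps=[
    [0, -0.0001, 0, 0, 0, 6],
    [0, -0.0001, 0, 0, 0, 6],
    [0, -0.0001, 0, 0, 0, 6],
    [0, -0.0001, 0, 0, 0, 6],
    [0, -0.0001, 0, 0, 0, 6],
    [0, 0, 0, 0, 0, 0],
  ],
)

```text
time: 16.75
tool_pos: [0.5489, 0.1128, 0.1058]
tool_rot: [-0.0, 0.999, 0.053, 0.0]
contact_force: [-1.8, 1.4, 4.9]
gripper_width: 0.2
```

```bash
python3 d.py "[.5489,.1127,.106]";python3 look.py w11
python3 - <<'E'
from h import *
im=cv2.imread("pics/w11.png")[170:370,200:450];cv2.imwrite("pics/w11z.png",cv2.convertScaleAbs(cv2.resize(im,None,fx=3,fy=3,interpolation=cv2.INTER_CUBIC),alpha=2))
E
```

```text
16.75 [0.54892473 0.11279012 0.10577145] delta [-0.      0.0001 -0.0002] xyaw 6.100827103031296 [ 2.e-04  5.e-04 -1.e+00] [-1.76901556  1.39247976  4.89812665] [0.16468012 0.49892765 0.0063435 ] 1.5337888289682506
16.75 [0.54892473 0.11279012 0.10577145] [-1.76901556  1.39247976  4.89812665] [6.96229075e-02 1.10300930e-02 1.87323000e+00 4.88949553e-04
 1.25709125e+00 1.53378883e+00] 0.2000256585655273
[[0.9943, 0.1063, 0.0002], [0.1063, -0.9943, 0.0005], [0.0003, -0.0005, -1.0]]
```

View pics/w11z.png

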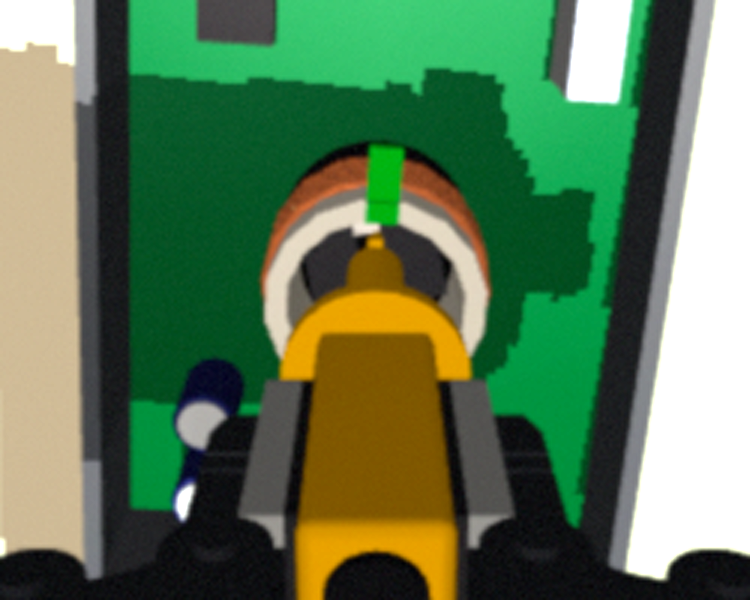

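>>> send_rows(
  steps=[
    [0, -0.0001, 0, 0, 0, 6],
    [0, -0.0001, 0, 0, 0, 6],
    [0, 0, 0, 0, 0, 0],
    [0, 0, 0, 0, 0, 0],
    [0, 0, 0, 0, 0, 0],
  ],
)

```text
time: 17.42
tool_pos: [0.549, 0.113, 0.1058]
tool_rot: [-0.0, 0.999, -0.051, 0.0]
contact_force: [-1.8, 0.6, 4.9]
gripper_width: 0.204
```

```bash
python3 d.py "[.5489,.1127,.106]";python3 look.py w12
python3 - <<'E'
from h import *
im=cv2.imread("pics/w12.png")[190:290,250:400];cv2.imwrite("pics/w12z.png",cv2.convertScaleAbs(cv2.resize(im,None,fx=5,fy=5,interpolation=cv2.INTER_CUBIC),alpha=2))
E
```

```text
17.425 [0.5489724  0.11297797 0.10577223] delta [-0.      0.0003 -0.0002] xyaw -5.881384082733528 [ 4.e-04  5.e-04 -1.e+00] [-1.8066262   0.58241829  4.85204879] [0.19308093 0.5091987  0.04891751] 1.743267640656416
17.425 [0.5489724  0.11297797 0.10577223] [-1.8066262   0.58241829  4.85204879] [6.99655103e-02 1.11230493e-02 1.87313486e+00 4.65510213e-04
 1.25692929e+00 1.74326764e+00] 0.20362874453710592
[[0.9947, -0.1025, 0.0004], [-0.1025, -0.9947, 0.0005], [0.0003, -0.0005, -1.0]]
```

View pics/w12z.png

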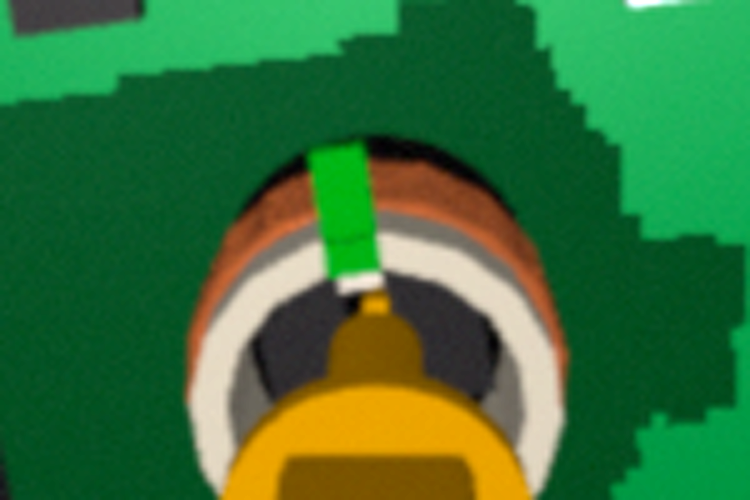

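Run:
```python
from h import *
import pickle
s,c=pickle.load(open("pics/w12.pkl","rb"))
W=lambda u,v,z: ray(c,250+(u+.5)/5-.5,190+(v+.5)/5-.5,z)[:2]
# rim centre from left/right outer edges check
for ctr in (np.array([.5498,.1127]),):
  for nm,u,v,z in (("ptr",360,283,.0387),("green out",338,150,.0585),("green in",354,272,.0585),("tip",376,300,.0375)):
    d=W(u,v,z)-ctr;print(nm,d,np.degrees(np.arctan2(d[1],d[0])))
```

```text
ptr [0.00888451 0.00108973] 6.992701332948951
green out [0.03051031 0.00094558] 1.7751498161035535
green in [0.01676923 0.00072102] 2.461999499373977
tip [ 0.00612559 -0.00055424] -5.170003443884514
```

>>> send_rows(
  steps=[
    [0, 0, 0, 0, 0, 2.5],
    [0, 0, 0, 0, 0, 0],
    [0, 0, 0, 0, 0, 0],
    [0, 0, 0, 0, 0, 0],
    [0, 0, 0, 0, 0, 0],
  ],
)

```text
time: 18.1
tool_pos: [0.549, 0.113, 0.1058]
tool_rot: [-0.0, 0.997, -0.073, 0.0]
contact_force: [-2.9, 1.2, 4.7]
gripper_width: 0.203
```

>>> send_rows(
  steps=[
    [0, 0, -0.002, 0, 0, 0],
    [0, 0, -0.004, 0, 0, 0],
    [0, 0, -0.01, 0, 0, 0],
    [0, 0, -0.03, 0, 0, 0],
    [0, 0, -0.05, 0, 0, 0],
    [-0.05, 0, -0.016, 0, 0, 0],
    [-0.033, 0, 0, 0, 0, 0],
    [0, 0, 0, 0, 0, 0],
  ],
)

```text
time: 19.1
tool_pos: [0.4658, 0.1252, 0.2183]
tool_rot: [0.0, 0.997, -0.074, 0.001]
contact_force: [0.4, -0.5, -0.5]
gripper_width: 0.204
```

```bash
python3 look.py w13
python3 - <<'E'
from h import *
import pickle
s,c=pickle.load(open("pics/w13.pkl","rb"))
p=proj(c,[.55,.1127,.058]).astype(int);print(p)
im=cv2.imread("pics/w13.png")[p[1]-50:p[1]+50,p[0]-65:p[0]+65];cv2.imwrite("pics/w13z.png",cv2.convertScaleAbs(cv2.resize(im,None,fx=6,fy=6,interpolation=cv2.INTER_CUBIC),alpha=2))
E
```

```text
19.1 [0.46578625 0.12523311 0.21832192] [ 0.44363213 -0.52539069 -0.53776626] [ 1.08468209e-01 -2.93215523e-01  1.95109075e+00 -4.55709180e-04
  1.48163116e+00  1.82700105e+00] 0.2041524216300851
[[0.9891, -0.1472, 0.0021], [-0.1472, -0.9891, -0.0002], [0.0021, -0.0001, -1.0]]
[324 116]
```

View pics/w13z.png

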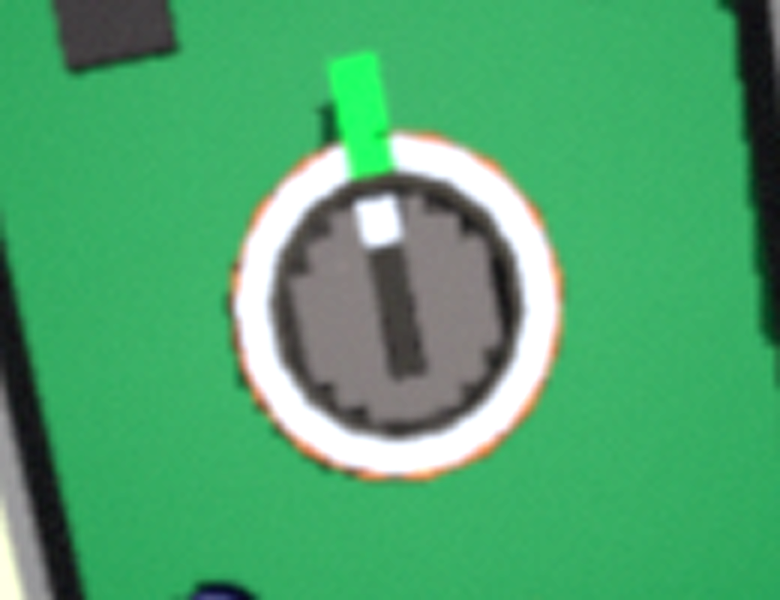

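```bash
python3 - <<'E'
from h import *
import pickle
s,c=pickle.load(open("pics/w13.pkl","rb"))
p=np.array([324,116])
W=lambda u,v,z: ray(c,p[0]-65+(u+.5)/6-.5,p[1]-50+(v+.5)/6-.5,z)[:2]
an=lambda d:np.degrees(np.arctan2(d[1],d[0]))
ctr=np.array([(W(398,132,.058)+W(398,478,.058))/2,(W(235,305,.058)+W(561,305,.058))/2]);print(ctr)
ctr=np.array([ctr[0][0],ctr[1][1]])
print("slot",an(W(377,197,.0387)-W(407,378,.0387)),"greenaxis",an(W(354,55,.0585)-W(370,176,.0585)),"green from ctr",an(W(354,55,.0585)-ctr),an(W(370,176,.0585)-ctr),"ptr from ctr",an(W(379,222,.0387)-ctr))
E
python3 d.py "[.5503,-.1815,.2186]"
```

```text
[[0.54960426 0.11246644]
 [0.55008392 0.11239445]]
slot 1.3854561586004306 greenaxis -0.6579164377042721 green from ctr 1.9831341250348082 4.275180487629975 ptr from ctr 4.44379001269688
19.15 [0.46668252 0.12503141 0.21816853] delta [ 1.280e-01  2.908e-01 -2.000e-04] xyaw -8.492548059136835 [ 2.1e-03 -3.0e-04 -1.0e+00] [ 1.10135196 -0.26010158 -0.95692984] [-0.03622913 -0.01047873  0.00228968] 1.8269650919431737
```

>>> send_rows(
  steps=[
    [0.009, 0.06, 0, 0, 0, 0],
    [0.009, 0.06, 0, 0, 0, 0],
    [0.009, 0.06, 0, 0, 0, 0],
    [0.009, 0.06, 0, 0, 0, 0],
    [0.009, 0.05, 0, 0, 0, 0],
    [0, 0.012, 0, 0, 0, 0],
    [0, 0, 0, 0, 0, 0],
    [0, 0, 0, 0, 0, 0],
  ],
)

```text
time: 20.15
tool_pos: [0.4667, -0.1793, 0.2172]
tool_rot: [-0.0, 0.997, -0.074, -0.0]
contact_force: [0.2, 0.2, -0.6]
gripper_width: 0.201
```

```bash
python3 look.py w14
python3 - <<'E'
from h import *
import pickle
s,c=pickle.load(open("pics/w14.pkl","rb"))
p=proj(c,[.5503,-.1805,.06]).astype(int);print(p)
im=cv2.imread("pics/w14.png")[max(0,p[1]-60):p[1]+60,p[0]-75:p[0]+75];cv2.imwrite("pics/w14z.png",cv2.convertScaleAbs(cv2.resize(im,None,fx=5,fy=5,interpolation=cv2.INTER_CUBIC),alpha=2))
E
```

```text
20.15 [ 0.46666379 -0.17929207  0.21723865] [ 0.16023828  0.16986746 -0.63244094] [-5.15970059e-01 -2.44196562e-01  1.91315273e+00  3.27870730e-04
  1.47307209e+00  1.20233656e+00] 0.20134155365174947
[[0.9891, -0.147, -0.0002], [-0.147, -0.9891, 0.0005], [-0.0003, -0.0005, -1.0]]
[310 119]
```

View pics/w14z.png

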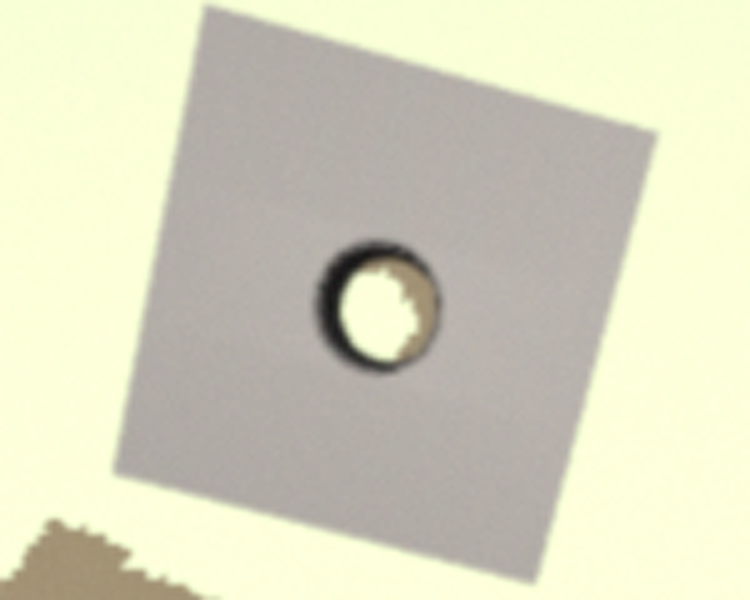

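Run:
```python
from h import *
import pickle
s,c=pickle.load(open("pics/w14.pkl","rb"))
W=lambda u,v: ray(c,235+(u+.5)/5-.5,59+(v+.5)/5-.5,.06)
h=W(379,307);print(h,np.mean([W(*q) for q in [(205,5),(657,132),(535,582),(114,472)]],0),W(316,307)-W(442,307))
a=manip.state();R=rot(a).as_matrix()
T=h-R@np.array([.0009,0,0]);T[2]=.16;print(T,a["tool_pos"],"delta",R.T@(T-a["tool_pos"]))
```

```text
[ 0.54961689 -0.18050633  0.06      ] [ 0.54968635 -0.18033763  0.06      ] [0.002888   0.01926106 0.        ]
[ 0.54872661 -0.18037439  0.16      ] [ 0.46667562 -0.17910692  0.21734117] delta [ 0.08135526 -0.01075766  0.05733738]
```

>>> send_rows(
  steps=[
    [0.04, -0.0054, 0, 0, 0, 0],
    [0.0413, -0.0054, 0, 0, 0, 0],
    [0, 0, 0.03, 0, 0, 0],
    [0, 0, 0.03, 0, 0, 0],
    [0, 0, 0.012, 0, 0, 0],
    [0, 0, 0, 0, 0, 0],
    [0, 0, 0, 0, 0, 0],
    [0, 0, 0, 0, 0, 0],
  ],
)

```text
time: 21.2
tool_pos: [0.5492, -0.182, 0.1471]
tool_rot: [0.001, 0.997, -0.074, 0.001]
contact_force: [0.7, -0.2, -0.4]
gripper_width: 0.203
```

```bash
python3 d.py "[.5487,-.1804,.0786]"; python3 look.py w15; python3 d.py "[.5487,-.1804,.0786]"
python3 - <<'E'
from h import *
im=cv2.imread("pics/w15.png")[170:370,200:450];cv2.imwrite("pics/w15z.png",cv2.convertScaleAbs(cv2.resize(im,None,fx=3,fy=3,interpolation=cv2.INTER_CUBIC),alpha=2))
E
```

```text
21.2 [ 0.54924927 -0.18200661  0.14714529] delta [-0.001  -0.0016  0.0685] xyaw -8.529302986160573 [ 0.0025 -0.0012 -1.    ] [ 0.66695684 -0.16095981 -0.44356957] [-0.03786833  0.00066726  0.02508321] 1.2710895114547787
21.2 [ 0.54924927 -0.18200661  0.14714529] [ 0.66695684 -0.16095981 -0.44356957] [-4.48573532e-01  7.74369060e-03  1.80272119e+00 -4.86271658e-06
  1.32829650e+00  1.27108951e+00] 0.20303465409664087
[[0.9889, -0.1483, 0.0025], [-0.1483, -0.9889, -0.0012], [0.0027, 0.0008, -1.0]]
21.25 [ 0.54908354 -0.18200854  0.14686683] delta [-0.0008 -0.0016  0.0683] xyaw -8.536661802726682 [ 0.0021 -0.0011 -1.    ] [-0.15742696 -0.12145386 -0.47816551] [-0.0153846   0.02487869 -0.03250355] 1.2711008256570944
```

View pics/w15z.png

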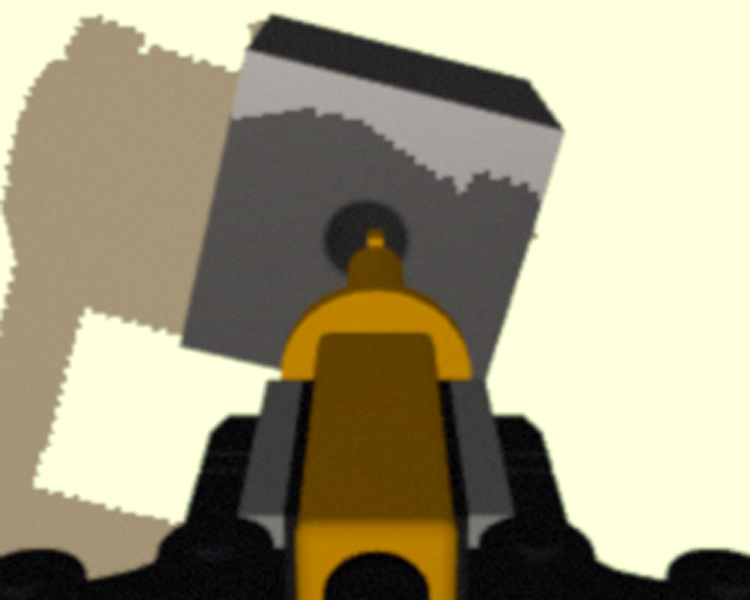

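>>> send_rows(
  steps=[
    [-0.0003, -0.0016, 0, 0, 0, 0],
    [0, 0, 0, 0, 0, 0],
    [0, 0, 0, 0, 0, 0],
    [0, 0, 0, 0, 0, 0],
  ],
)

```text
time: 21.75
tool_pos: [0.5483, -0.18, 0.1453]
tool_rot: [-0.0, 0.997, -0.074, -0.0]
contact_force: [0.7, 0.2, -0.1]
gripper_width: 0.201
```

```bash
python3 d.py "[.5487,-.1804,.0786]"; python3 look.py w16;  python3 - <<'E'
from h import *
im=cv2.imread("pics/w16.png")[170:370,200:450];cv2.imwrite("pics/w16z.png",cv2.convertScaleAbs(cv2.resize(im,None,fx=3,fy=3,interpolation=cv2.INTER_CUBIC),alpha=2))
E
```

```text
21.75 [ 0.54829268 -0.18003158  0.14532367] delta [0.0005 0.0003 0.0667] xyaw -8.536864698893577 [-2.e-04  1.e-04 -1.e+00] [ 0.7092645   0.17120039 -0.08087092] [-0.00793317  0.03631112  0.00422134] 1.2736227048039956
21.75 [ 0.54829268 -0.18003158  0.14532367] [ 0.7092645   0.17120039 -0.08087092] [-4.46176997e-01  7.89412630e-03  1.80576729e+00 -2.90174373e-05
  1.32810647e+00  1.27362270e+00] 0.20058470703043502
[[0.9889, -0.1484, -0.0002], [-0.1484, -0.9889, 0.0001], [-0.0002, -0.0, -1.0]]
```

View pics/w16z.png

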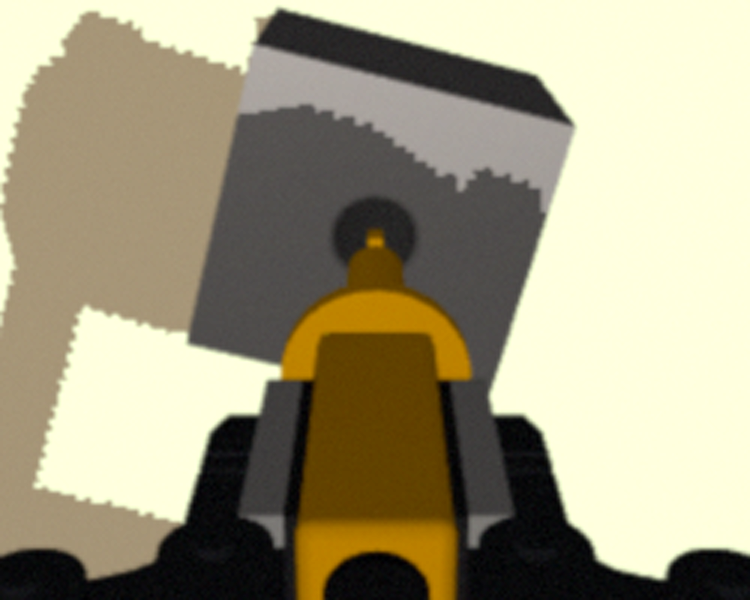

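>>> send_rows(
  steps=[
    [0.0004, 0.0002, 0, 0, 0, 0],
    [0, 0, 0.006, 0, 0, 0],
    [0, 0, 0.006, 0, 0, 0],
    [0, 0, 0.006, 0, 0, 0],
    [0, 0, 0, 0, 0, 0],
  ],
)

```text
time: 22.42
tool_pos: [0.5482, -0.18, 0.1263]
tool_rot: [-0.0, 0.997, -0.074, -0.001]
contact_force: [0.7, -0.3, -0.1]
gripper_width: 0.205
```

```bash
python3 d.py "[.5487,-.1804,.0786]"
```

```text
22.425 [ 0.54815582 -0.18000988  0.12631645] delta [0.0007 0.0003 0.0477] xyaw -8.533707424893622 [-1.6e-03  8.0e-04 -1.0e+00] [ 0.69321979 -0.28370885 -0.14021578] [ 0.00099388  0.0340746  -0.03792645] 1.27347167202679
```

>>> send_rows(
  steps=[
    [0.0004, 0.0002, 0.01, 0, 0, 0],
    [0, 0, 0.01, 0, 0, 0],
    [0, 0, 0.01, 0, 0, 0],
    [0, 0, 0.01, 0, 0, 0],
    [0, 0, 0.005, 0, 0, 0],
    [0, 0, 0, 0, 0, 0],
    [0, 0, 0, 0, 0, 0],
  ],
)

```text
time: 23.3
tool_pos: [0.5493, -0.1806, 0.0828]
tool_rot: [0.0, 0.997, -0.074, 0.0]
contact_force: [-0.3, -0.3, -1.0]
gripper_width: 0.202
```

```bash
python3 d.py "[.5487,-.1804,.0786]"
```

```text
23.3 [ 0.54927379 -0.18061796  0.08276349] delta [-0.0006 -0.0001  0.0042] xyaw -8.531727938426764 [ 3.e-04 -2.e-04 -1.e+00] [-0.28583846 -0.2862891  -0.96361583] [0.06896819 0.08211607 0.03225692] 1.2733341476313738
```

>>> send_rows(
  steps=[
    [-0.0004, 0, 0.001, 0, 0, 0],
    [0, 0, 0.001, 0, 0, 0],
    [0, 0, 0.001, 0, 0, 0],
    [0, 0, 0, 0, 0, 0],
    [0, 0, 0, 0, 0, 0],
  ],
)

```text
time: 23.92
tool_pos: [0.5487, -0.1805, 0.0794]
tool_rot: [0.0, 0.997, -0.074, -0.0]
contact_force: [0.4, 0.1, -0.9]
gripper_width: 0.202
```

>>> send_rows(
  steps=[
    [0, 0, 0.0004, 0, 0, 0],
    [0, 0, 0.0004, 0, 0, 0],
    [0, 0, 0, 0, 0, 0],
  ],
)

```text
time: 24.3
tool_pos: [0.5487, -0.1805, 0.0786]
tool_rot: [0.0, 0.997, -0.074, -0.0]
contact_force: [0.1, -0.2, -0.5]
gripper_width: 0.202
```

>>> send_rows(
  steps=[
    [0, 0, 0.0003, 0, 0, 0],
    [0, 0, 0.0003, 0, 0, 0],
    [0, 0, 0, 0, 0, 0],
  ],
)

```text
time: 24.68
tool_pos: [0.5488, -0.1805, 0.0785]
tool_rot: [-0.0, 0.997, -0.074, -0.0]
contact_force: [-1.8, 0.9, 4.0]
gripper_width: 0.197
```

>>> send_rows(
  steps=[
    [0, 0, -0.0003, 0, 0, 0],
    [0, 0, 0, 0, 0, 0],
    [0, 0, 0, 0, 0, 0],
    [0, 0, 0, 0, 0, 0],
    [0, 0, 0, 0, 0, 0],
    [0, 0, 0, 0, 0, 0],
  ],
  grip=1,
)

```text
time: 25.42
tool_pos: [0.5487, -0.1805, 0.0783]
tool_rot: [-0.0, 0.997, -0.074, -0.0]
contact_force: [-0.2, -0.6, -0.5]
gripper_width: 0.997
```

>>> send_rows(
  steps=[
    [0, 0, -0.01, 0, 0, 0],
    [0, 0, -0.03, 0, 0, 0],
    [0, 0, -0.04, 0, 0, 0],
    [0, 0, -0.06, 0, 0, 0],
    [-0.04, 0, 0, 0, 0, 0],
    [-0.04, 0, 0, 0, 0, 0],
    [0, 0, 0, 0, 0, 0],
    [0, 0, 0, 0, 0, 0],
  ],
)

```text
time: 26.42
tool_pos: [0.4701, -0.1688, 0.2192]
tool_rot: [0.0, 0.997, -0.074, 0.001]
contact_force: [-0.3, 0.1, 0.1]
gripper_width: 1.005
```

```bash
python3 look.py w17; python3 look.py t17 top; python3 look.py s17 scene
python3 - <<'E'
from h import *
im=cv2.imread("pics/t17.png");a=cv2.resize(im[215:310,230:420],None,fx=4,fy=4,interpolation=cv2.INTER_CUBIC);cv2.imwrite("pics/t17z.png",cv2.convertScaleAbs(a,alpha=1.8))
E
```

```text
26.425 [ 0.47007835 -0.16882078  0.21920963] [-0.30209649  0.0945728   0.06304014] [-4.93959673e-01 -2.48326353e-01  1.91326876e+00  1.12445761e-04
  1.47476907e+00  1.22584900e+00] 1.0049267041036591
[[0.9889, -0.1485, 0.0017], [-0.1485, -0.9889, -0.0008], [0.0018, 0.0005, -1.0]]
26.475 [ 0.47030885 -0.16886515  0.21905098] [-0.49900027 -0.83996719 -0.13124824] [-4.93797214e-01 -2.47268279e-01  1.91266054e+00  7.63028792e-05
  1.47479371e+00  1.22582666e+00] 1.0000762315861182
[[0.9889, -0.1483, 0.0013], [-0.1483, -0.9889, -0.0006], [0.0013, 0.0004, -1.0]]
26.525 [ 0.47036597 -0.16882542  0.2188348 ] [ 0.54054778 -0.05213147 -0.45662763] [-4.93655074e-01 -2.46602676e-01  1.91247206e+00  4.68468265e-05
  1.47488967e+00  1.22585005e+00] 1.0032266224224677
[[0.989, -0.1482, 0.0008], [-0.1482, -0.989, -0.0004], [0.0008, 0.0002, -1.0]]
```

View pics/w17.png

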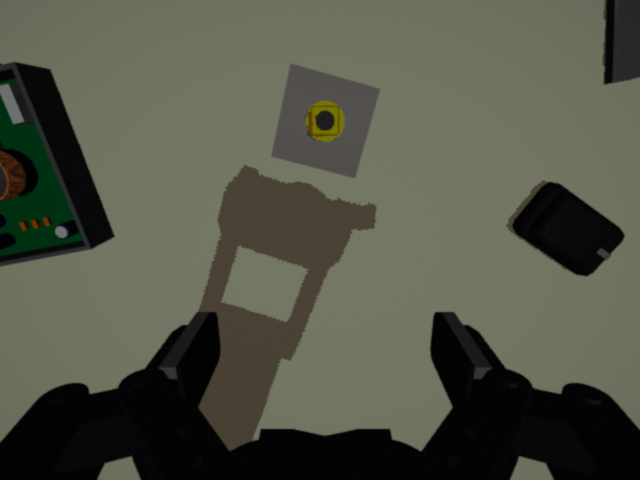

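View pics/t17z.png

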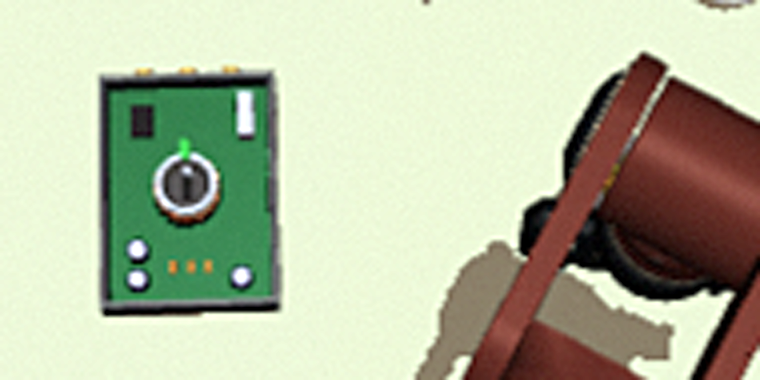

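View pics/s17.png

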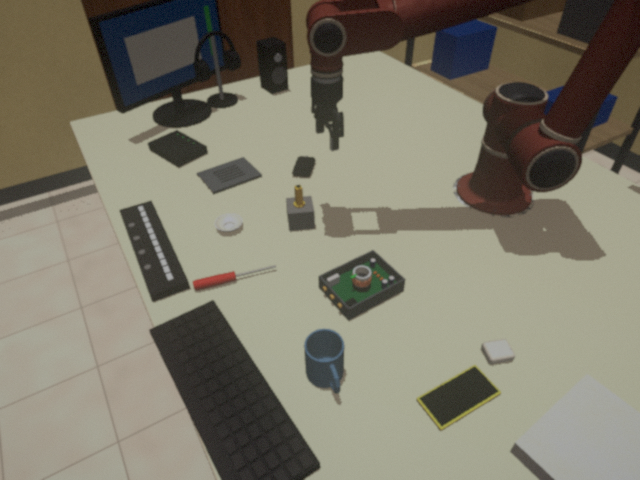

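Run:
```python
from h import *
import pickle
s,c=pickle.load(open("pics/w17.pkl","rb"))
print(ray(c,325,120.5,.118), ray(c,325,120.5,.121))
print(np.abs(manip.state()["joint_vel"]).max(), manip.job_done())
```

```text
[ 0.55076777 -0.18132671  0.118     ] [ 0.55074058 -0.18132018  0.121     ]
the job is handed in; nothing more can be done
0.005054625788350348 None
```

I took the tool from its stand and felt its blade into the slug's slot. I then turned the slug clockwise to the green mark, put the tool back in the stand and let go. The job was handed in at about 26.5 s of the 59 s allowed; it reports no verdict.

- **Pressing:** the force readings while pressing and turning were about 3 to 5 N downward (up to about 5.6 N in total). The wrist reading has roughly 1 N of noise, and I never saw it near 15 N. The tool was held still near the mark with about 5 N for more than 0.5 s.
- **Slug angle:** seen by the wrist camera after lifting out, the slot lies within about 2 to 3 degrees of the mark, against a tolerance of 6.9. One measurement with the tool still in gave about 5 degrees short of the mark. I added 2.5 degrees, and the clearer view afterwards agreed with the mark. The top picture at the end also shows the pointer under the mark.
- **Tool in the stand:** the collar touched down at about 4 N, at the same height within 0.1 mm as when I first gripped the tool. The top of the handle lies about 1.5 mm from the measured hole centre, against a limit of 6 mm, and the tool looks upright.
- **Rest of the desk:** the last scene picture shows the bystanders where they were at the start. I judged this by eye and did not measure it. The gripper is open and clear of everything.

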